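Clamp the catch tray and tip the lid bucket

TASK

Clamp the catch tray in its rig: flip the black cam lever over its high point until it snaps fully closed, pressing firmly but without ramming it (the clamp stands on a riser, so its height differs each time). Then push the tipping bucket over past its catch so that all three jug lids drop into the tray, and let the bucket swing back fully upright. Leave the tray in its dock, clamped, and do not disturb the other things on the table.

Things in the scene. Friction and masses are not known exactly. Their poses are not given: they have to be found in the camera images.
- rig: fixed rig: base plate 240 (x) by 440 (y) by 12 mm; origin on the table under it, z up. From its -y end to +y: cam clamp (hinge at x 0, y -100), catch tray (y -58 to 142) between rails 28 mm high, tipping bucket (hinge at y 150) between two posts (centres x +-100, 16 thick, 50 wide, 177 high). Both hinge axes run along rig x. A jaw, top 101 mm high, reaches from the clamp over the tray
- clamp_foot (a point): on the base plate straight under the lever's hinge, rig x 0, y -100, height 12 mm. The clamp stands here on a riser set to an unknown height, so its hinge is 90 to 130 mm above the table: feel or look for it. Two steel cheeks (x -26 to -18 and 18 to 26, 45 mm wide along y, centred on the hinge) end 22 mm above the hinge, whatever the riser: their flat tops can be touched
- clamp_lever (a joint): cam lever angle, rad: 0 leaning 45 deg from upright over the tray (to rig +y); 0.785 upright; grows as it turns over the top to rig -y; 2.25 closed on its stop, pointing to rig -y, 6 deg above level. Starts at 0.25 to 0.37. Straight lever, end 110 mm from the hinge, its last 75 mm a black grip 26 wide (x), 16 thick. Stiffest near 1.2; past the high point, 2.10, it snaps closed by itself and stays
- bucket_pivot (a point): middle of the bucket's hinge, in the rig at x 0, y 150, height 155 mm
- bucket_back (a point): middle of the outer (+y) face of the bucket's tall back plate: when upright 57.5 mm to rig +y of bucket_pivot and 95 mm above it; a good place to push. The plate is 158 mm wide (x); its rim is 30 mm above this point, its lower edge 99 mm below. Behind it (+y) the space is free for 70 mm
- bucket (a joint): tilt, rad, of the sheet-steel tipping bucket (158 mm wide, 125 deep, open towards the tray, floor level with the hinge): 0 upright, grows as its top goes to rig -y over the tray, stop at 1.35. Catch and spring need about 0.65 N m up to 0.3 (6 to 7 N at bucket_back), easing beyond; the lids slide out by about 1.1. Let go, it swings back upright by its spring
- tray: loose stainless catch tray, 160 (x) by 200 (y) by 60 mm high, 4 mm walls; origin under its middle. It already lies in its dock, on the base plate, and is not to be handled
- dock (a point): where the tray's origin belongs: rig x 0, y 42, height 12 mm (3 to 4 mm play). As the lever closes, the jaw comes down on the tray's rim. The lever resists by up to 1.2 N m (14 N at 85 mm from its hinge), fading to nothing at the high point; let go before that, it springs back to its start
- lid0: white plastic jug lid, 62 mm across, 18 mm thick, origin under its middle; lies in the bucket at the start, rig -x side
- lid1: same lid, in the bucket, rig +x side
- lid2: same lid, stacked upon lid1
- jug_a: bystander: clear jug 144 mm across, 262 mm high, beyond the bucket's end; origin under its middle, as of all bystanders
- jug_b: bystander: the same jug at the clamp's end
- label_roll: bystander: paper roll 90 mm across, 50 mm high, on the far side of the rig
- scraper: bystander: spatula lying on the far side of the rig
- tape_gun: bystander: tape dispenser 120 by 50 mm, 100 mm high, beyond the clamp's end
- cup: bystander: steel cup 80 mm across, 100 mm high, beyond the bucket's end
Not all that is in view belongs to the job. What is shaped like the lid2 but red is not meant.

How it is judged:
On the way, in this order (a step that is already met when the one before it is completed fails the run):
1. the cam lever is snapped closed while the bucket still stands upright (value of joint clamp_lever above 2.19 rad and value of joint bucket below 0.15 rad), for 0.3 s.
2. the bucket is tipped past 1.0 rad (value of joint bucket above 1 rad), for 0.05 s.
At the end, for the whole second after the job is handed in: the cam lever is closed (joint above 2.19), the bucket is back upright (below 0.06 rad), all three lids lie at rest inside the tray, and the tray is within 10 mm of its dock (value of joint clamp_lever above 2.19 rad and value of joint bucket below 0.06 rad and distance between tray and dock below 0.01 m and x of lid0 in the frame of tray between -0.08 and 0.08 m and y of lid0 in the frame of tray between -0.1 and 0.1 m and z of lid0 in the frame of tray between -0.005 and 0.06 m and linear speed of each of lid0, lid1, lid2 below 0.03 m/s and x of lid1 in the frame of tray between -0.08 and 0.08 m and y of lid1 in the frame of tray between -0.1 and 0.1 m and z of lid1 in the frame of tray between -0.005 and 0.06 m and x of lid2 in the frame of tray between -0.08 and 0.08 m and y of lid2 in the frame of tray between -0.1 and 0.1 m and z of lid2 in the frame of tray between -0.005 and 0.06 m); the robot touches nothing.
It fails at once if the bucket is tipped (over 0.3 rad) before the lever is closed (value of joint bucket above 0.3 rad and value of joint clamp_lever below 2.1 rad).
It fails at once if something is rammed: the fingers press on anything (lever, clamp, bucket) with more than 90 N (contact force between the fingers and anything else above 90 N).
It fails at once if a bystander is pushed more than 30 mm or a jug is tipped over (distance of any of jug_a, jug_b, label_roll, scraper, tape_gun, cup from where it was at the start of the episode above 0.03 m or angle between any of jug_a, jug_b's own z axis and vertical above 0.4 rad).
It also fails if it takes over 61 s, if anything falls off the work surface, if the arm or the gripper's body presses on something with over 40 N, if the wrist force passes 120 N, or if a joint passes its speed limit or range.

ROBOT

A 6-joint arm with a two-finger parallel gripper is mounted at the origin on the work surface. World frame = base frame: x ahead of the robot, y to its left, z up, the work surface at z = 0. Lengths are in m, angles in rad, forces in N, time in s.
With the tool pointing down it reaches from about 0.275 to 0.75 m from the base axis. Payload 10.2 kg.
Tool frame: the origin (TCP) lies midway between the tips of the shut fingers; the grasp point (between the pads) lies 19 mm behind it (env.hold_point_z is the distance from the TCP to the grasp point, in m); z points along the fingers, y is the line along which they close (so a half turn about z gives the same grasp; the last joint's range is limited). The gripper opens to 85 mm and grips with 20 to 120 N. Pads are 22 mm wide; open, the fingers measure 114 mm over their backs; the gripper's body (76 mm by 85 mm) begins 54 mm behind the grasp point. The pads swing forward as they close: fully open they stand 13 mm farther back than shut.
Start: joints at [-1.527, 0.313, 1.498, -0, 1.331, -0.223], TCP at [0.138, -0.506, 0.231] pointing down, gripper open.
Joint ranges: [-2.94, 2.94], [-0.97, 2.17], [0.19, 2.56], [-1.23, 4.37], [0.02, 3.11], [-2.88, 2.88]. Speed limits (rad/s): [2.39, 2.39, 3.01, 3.14, 3.14, 3.14].

INTERFACE

Orientations are given as a unit quaternion [x, y, z, w].
In Python, from bench import env, kinematics, monitor, eyes, job gives the robot as it stands. The module is installed in compiled form; this text tells all that it offers. Calls block until the motion is done:
- env.reach(position, orientation): joint-space move of the TCP to a pose.
- env.movel(position, velocity=0.15, frame=None, guard=None): straight line of the TCP; frame=None keeps the orientation; velocity is the mean speed in m/s. With guard (N) it stops when the force on the tool has changed by that much, and returns True; else False.
- env.set_joints(angles): joint-space move.
- env.release() and env.close_gripper(effort=None): open the fingers fully, or close them until they stop; effort is the grip in N (None keeps the last).
- env.hold(seconds).
- kinematics.ik(position, orientation): joint angles nearest the present ones, or None.
- monitor.sense(): the state.
- eyes.grab_frame(name): name is "side" or "top" or "wrist"; returns a dict with "frame" (480x640x3 uint8, red, green, blue), "mtx" (3x3 intrinsics, pixels), "k1" (the pictures are not rectified: a ray, as slopes to the right and down, at radius r is drawn at 1 + k1 r^2 times it, then the intrinsics apply), "view" (4x4, takes a point from world to camera coordinates). Camera axes: x right, y down, z forward; pixel columns grow to the right and rows downward; lengths in m; the calibration is good to about 2 mm. A picture is of the moment at which its call begins. There is no depth.
A pose or a line that the arm cannot do raises env.MotionError and nothing moves.
- job.hand_in(): hands the job in; it is judged then, once.
The state is a dict: "clock": time; "joints": joint angles; "qvel": joint speeds; "joint_efforts": joint torques, N m; "position": TCP position; "ee_rot": TCP orientation; "contact_force": force on the tool from outside, world axes, zero at the start; "ft_torque": the same for the moment, N m; "finger_gap": opening from 0.0 (shut) to 1.0 (fully open); "gripper_force": force on a finger pad.
Only numpy, scipy, OpenCV 4.12 (cv2) and the standard library are available. Lean on these libraries where they do the work, as an engineer would, in place of code of your own. Each camera call takes 0.05 s, during which the arm holds its last target. There are 200 camera calls.

## Working session

There is one attempt and no reset: what is moved stays moved. The work goes in short steps, each a Python script; the robot and the scene stay as the last script left them, time stands still between calls to the robot, and variables do not carry over. Pictures are saved under pics/ and viewed, at most 10 in all, crops included, and the job is handed in when it is done.

```bash
mkdir -p pics
cat > h.py <<'E'
import numpy as np, cv2
from scipy.spatial.transform import Rotation as R
from bench import env, kinematics, monitor, eyes, job
def snap(name,fn):
    f=eyes.grab_frame(name); cv2.imwrite(fn,f["frame"][:,:,::-1]); np.savez(fn+'.npz',mtx=f["mtx"],k1=f["k1"],view=f["view"]); return f
def ray(f,u,v):
    K=np.array(f["mtx"]);k=float(f["k1"]);V=np.array(f["view"])
    d=np.array([(u-K[0,2])/K[0,0],(v-K[1,2])/K[1,1]]);s=d.copy()
    for _ in range(30): s=d/(1+k*(s@s))
    Rm=V[:3,:3]; return -Rm.T@V[:3,3], Rm.T@np.array([s[0],s[1],1])
def atz(f,u,v,z):
    o,d=ray(f,u,v); return o+d*(z-o[2])/d[2]
def proj(f,P):
    K=np.array(f["mtx"]);V=np.array(f["view"]);p=V[:3,:3]@np.array(P)+V[:3,3];s=p[:2]/p[2];s=s*(1+float(f["k1"])*(s@s))
    return np.array([K[0,0]*s[0]+K[0,2],K[1,1]*s[1]+K[1,2]])
E
python3 - <<'E'
from h import *
for n in("side","top"):
    f=snap(n,f"pics/{n}0.png"); o,d=ray(f,320,240); print(n,o,d,f["k1"],f["mtx"][0][0])
s=monitor.sense();print(s["clock"],s["position"],s["ee_rot"])
E
```

```text
side [1.10362981 1.09235542 1.00664244] [-0.38681657 -0.70562691 -0.59417355] -0.1500600930344013 599.4541374120837
top [0.39958351 0.03114286 1.4008444 ] [ 0.12668673  0.01320336 -0.99187357] -0.04779262329681863 523.346323361837
0.1 [ 0.13839036 -0.50618485  0.23077752] [ 9.91115309e-01  1.33004044e-01  6.77340982e-05 -6.02899125e-04]
```

View pics/top0.png

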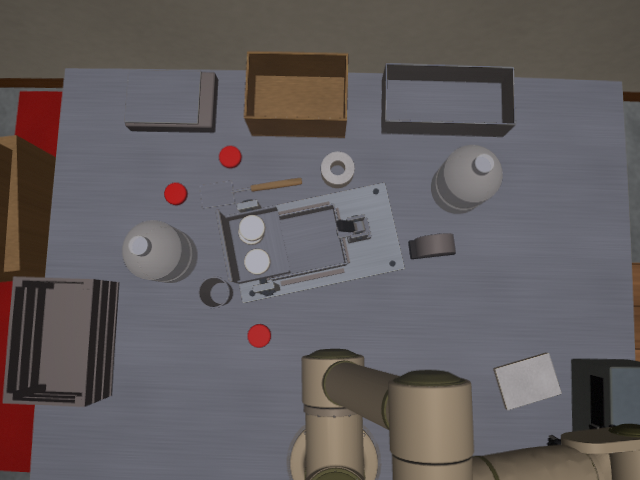

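View pics/side0.png

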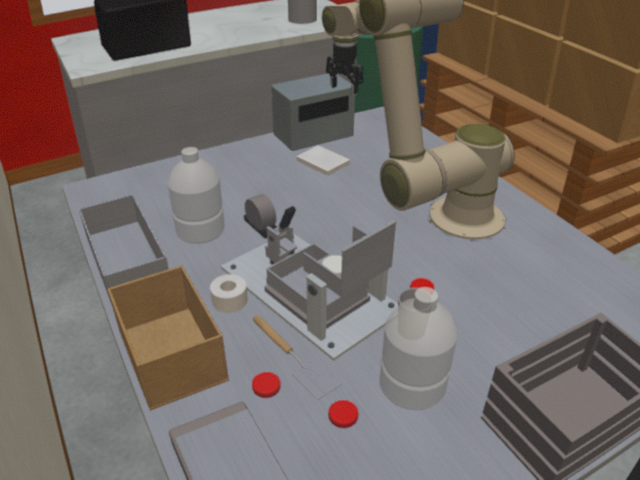

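The top view shows the rig, with the bucket at about (255,240), the lids at (252,229) and (257,261), and the clamp lever at (347,226). The red decoys are at (230,156), (175,193) and (259,335). Next I'll take a close crop of the rig.

Run:
```python
import cv2,numpy as np
a=cv2.imread('pics/top0.png')[170:310,205:415]; a=cv2.resize(a,None,fx=3.8,fy=3.8,interpolation=cv2.INTER_CUBIC)
cv2.imwrite('pics/topc.png',a);print(a.shape)
a=cv2.imread('pics/side0.png')[190:360,215:415]; a=cv2.resize(a,None,fx=3.5,fy=3.5,interpolation=cv2.INTER_CUBIC)
cv2.imwrite('pics/sidec.png',a);print(a.shape)
```

```text
(532, 798, 3)
(595, 700, 3)
```

View pics/topc.png

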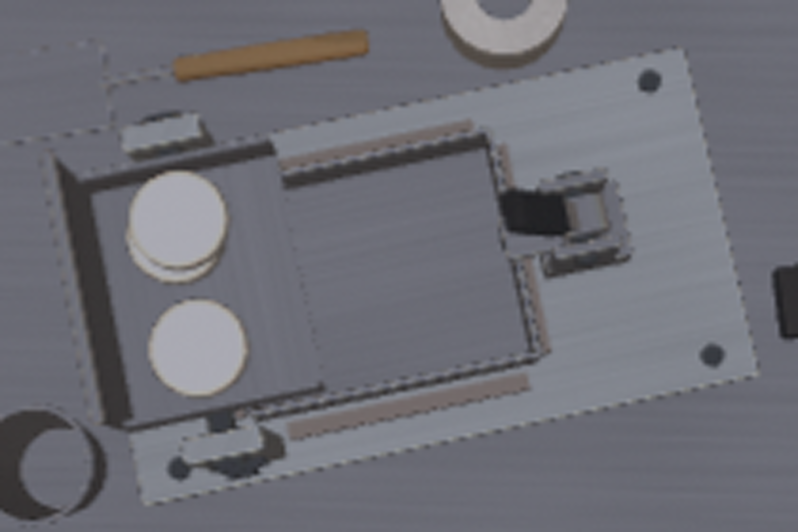

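View pics/sidec.png

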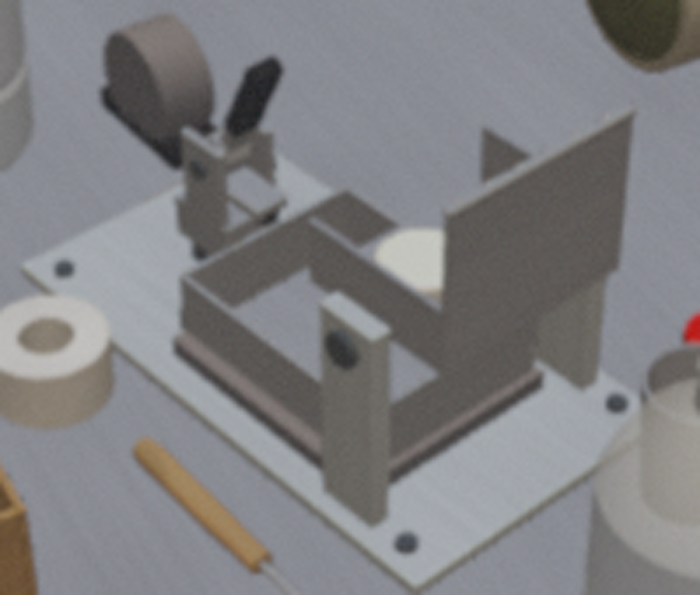

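```bash
cat > fit.py <<'E'
from h import *
from scipy.optimize import least_squares
T=dict(np.load('pics/top0.png.npz'));S=dict(np.load('pics/side0.png.npz'))
def t(u,v):return T,np.array([(u+.5)/3.8+204.5,(v+.5)/3.8+169.5])
def s(u,v):return S,np.array([(u+.5)/3.5+214.5,(v+.5)/3.5+189.5])
fix=[((120,-220,12),t(687,48)),((-120,-220,12),t(758,375)),((-120,220,12),t(143,503)),
((120,-220,12),s(22,267)),((120,220,12),s(418,583)),((-120,220,12),s(640,405)),((100,150,177),s(354,320)),((100,150,177),t(163,133))
,((79,207.5,280),s(447,212)),((-79,207.5,280),s(634,110))]
hp=[((22,-100),t(575,176)),((-22,-100),t(588,258)),((26,-77.5),s(223,150)),((26,-122.5),s(182,130))]
def W(p,P): return np.array([p[0],p[1],0])+R.from_euler('z',p[2]).apply(np.array(P)/1000)
def res(p):
    r=[proj(c,W(p,P))-m for P,(c,m) in fix]
    r+=[proj(c,W(p,(*P,p[3]*1000+22)))-m for P,(c,m) in hp]
    b=np.pi/4-p[4]
    for c,m in(t(504,212),s(268,66)):
        r+=[proj(c,W(p,(0,-100+110*np.sin(b),p[3]*1000+110*np.cos(b))))-m]
    return np.ravel(r)
q=least_squares(res,[.5,.1,.2,.11,.3],loss='soft_l1')
if __name__=='__main__':
    print(q.x);print(np.round(res(q.x).reshape(-1,2),1))
    for n,P in dict(hinge=(0,-100,q.x[3]*1e3),back=(0,207.5,250)).items(): print(n,W(q.x,P))
    print('cup',atz(T,205+35/3.8,170+465/3.8,.1))
    for n,(u,v,z) in dict(jugA=(138,246,.262),jugB=(484,163,.262),tape=(432,245,.1)).items(): print(n,atz(T,u,v,z))
E
python3 fit.py
```

```text
[0.57499824 0.06004237 0.2238903  0.11677007 0.34217354]
[[ 1.6 -0.5]
 [ 1.9  0.1]
 [ 1.1 -1. ]
 [-1.4 -3.3]
 [-3.9 -0.9]
 [ 5.7  1.4]
 [ 0.4 -1.4]
 [-2.5 -1.2]
 [ 0.6 -0.5]
 [ 1.  -1. ]
 [-2.4  1.4]
 [-2.1 -2.7]
 [-0.2  1.5]
 [ 0.5 -0.6]
 [-0.1 -0.5]
 [ 0.6 -0.4]]
hinge [ 0.59720069 -0.03746174  0.11677007]
back [0.52892815 0.26236339 0.25      ]
cup [0.42785694 0.30773877 0.1       ]
jugA [0.5213958  0.44790689 0.262     ]
jugB [ 0.72855519 -0.31669033  0.262     ]
tape [ 0.56032938 -0.23233162  0.1       ]
```

```bash
sed -i 's/((-120,220,12),s(640,405)),//; s/,((100,150,177),t(163,133))//' fit.py; python3 fit.py
```

```text
[0.57532231 0.06178434 0.22180819 0.11718897 0.35465344]
[[ 1.  -0.5]
 [ 1.2  0.1]
 [ 0.3 -1.3]
 [-1.2 -3. ]
 [-3.8 -0.3]
 [ 0.5 -0.9]
 [ 0.7  0.1]
 [ 1.2 -0.4]
 [-3.   1.3]
 [-2.8 -2.8]
 [ 0.   1.7]
 [ 0.7 -0.4]
 [-0.3 -0.8]
 [ 0.5 -0.6]]
hinge [ 0.5973217  -0.03576578  0.11718897]
back [0.52967359 0.26420085 0.25      ]
cup [0.42785694 0.30773877 0.1       ]
jugA [0.5213958  0.44790689 0.262     ]
jugB [ 0.72855519 -0.31669033  0.262     ]
tape [ 0.56032938 -0.23233162  0.1       ]
```

```bash
cat >> h.py <<'E'
def wr(p,P): return np.array([p[0],p[1],0])+R.from_euler('z',p[2]).apply(np.array(P,float)/1000)
def down(yaw,sgn=1):  # tool z down, tool x along sgn*rig y
    z=np.array([0,0,-1.]);x=sgn*np.array([-np.sin(yaw),np.cos(yaw),0]);return R.from_matrix(np.c_[x,np.cross(z,x),z]).as_quat()
E
python3 - <<'E'
from h import *
p=[.5753,.0618,.2218]
for s in(1,-1):
    print(s,kinematics.ik(wr(p,(30,-115,330)),down(p[2],s)),kinematics.ik(wr(p,(0,220,250)),down(p[2],s)),kinematics.ik(wr(p,(0,-190,130)),down(p[2],s)))
env.close_gripper()
s=1 
try: env.reach(wr(p,(0,-60,360)),down(p[2],1))
except env.MotionError as e: print(e); env.reach(wr(p,(0,-60,360)),down(p[2],-1))
m=monitor.sense();print(m["clock"],m["joints"],m["finger_gap"],m["position"])
f=snap("wrist","pics/w1.png");print(proj(f,wr(p,(0,-100,139))),proj(f,m["position"]))
E
```

```text
1 [-2.54657245e-01  5.28212803e-01  9.32469711e-01 -4.44089210e-16
  1.68091014e+00 -4.76457245e-01] [ 2.86401996e-01  4.58574497e-01  1.24056267e+00 -4.44089210e-16
  1.44245549e+00  6.46019959e-02] [-3.83456235e-01  6.27501165e-01  1.28871966e+00 -4.44089210e-16
  1.22537183e+00 -6.05256235e-01]
-1 [-2.54657245e-01  5.28212803e-01  9.32469711e-01 -4.44089210e-16
  1.68091014e+00  2.66513541e+00] None [-3.83456235e-01  6.27501165e-01  1.28871966e+00 -4.44089210e-16
  1.22537183e+00  2.53633642e+00]
3.325 [-1.94679799e-01  4.16940459e-01  1.02471623e+00 -1.78004516e-04
  1.70023647e+00 -4.15116958e-01] 0.0014086280377880295 [0.58846732 0.00246101 0.35981562]
[323.24917219 233.15957091] [322.06007225 311.54162294]
```

View pics/w1.png

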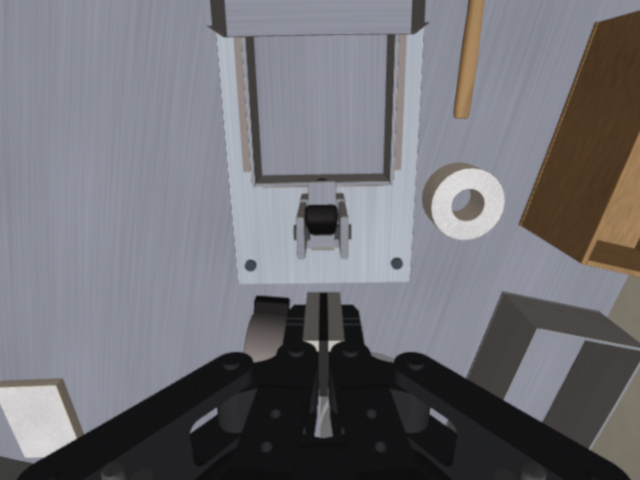

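```bash
cat > fit2.py <<'E'
from fit import *
Wc=dict(np.load('pics/w1.png.npz'))
w=lambda u,v:(Wc,np.array([u,v],float))
fw=[((-120,-220,12),w(238,284)),((120,-220,12),w(410,282)),((-80,-58,72),w(253,187)),((80,-58,72),w(394,184))]
def res2(p):
    r=[(proj(c,wr(p,P))-m)*.7 for P,(c,m) in fw]+[proj(c,wr(p,P))-m for P,(c,m) in fix[:3]]
    return np.ravel(r)
q2=least_squares(res2,[.5753,.0618,.2218])
print(ray(Wc,320,240));print(q2.x,np.round(res2(q2.x).reshape(-1,2),1))
for h in(100,110,117,125):
    print(h,[np.round(proj(Wc,wr(q2.x,(x,y,h+22)))) for x,y in((-26,-122.5),(26,-122.5),(26,-77.5))],np.round(proj(S,wr(q2.x,(22,-100,h+22)))))
E
python3 fit2.py
```

```text
(array([0.57129299, 0.08215284, 0.50167232]), array([ 0.06350513, -0.32663051, -0.94317704]))
[0.57506963 0.0598092  0.22842961] [[ 0.4  2.5]
 [-0.2  3.1]
 [-0.9 -4.2]
 [ 0.3 -3. ]
 [ 1.4 -0.8]
 [ 2.2 -0.4]
 [ 1.4 -0.7]]
100 [array([299., 250.]), array([348., 250.]), array([349., 208.])] [274. 235.]
110 [array([298., 254.]), array([349., 253.]), array([349., 211.])] [274. 232.]
117 [array([298., 256.]), array([349., 256.]), array([350., 213.])] [274. 229.]
125 [array([297., 259.]), array([350., 259.]), array([350., 215.])] [274. 227.]
```

Run:
```python
from h import *
p=[.5751,.0600,.2270]
Q=down(p[2],1)
env.reach(wr(p,(32,-118,240)),Q)
env.movel(wr(p,(32,-118,160)),.12,guard=10)
hit=env.movel(wr(p,(32,-118,100)),.03,guard=6)
m=monitor.sense();print(hit,m["clock"],m["position"],m["contact_force"])
env.movel(wr(p,(32,-118,200)),.2)
env.movel(wr(p,(32,-118,290)),.25)
m=monitor.sense();print(m["clock"],m["contact_force"])
```

```text
True 5.875 [ 0.6328846  -0.04778875  0.13157513] [-1.77409991 -0.11016525  6.68980904]
6.8833 [-1.20785151 -0.67065411 -0.5903784 ]
```

```bash
cat > lever.py <<'E'
from h import *
p=[.5751,.0600,.2270];h=110;w=11;r=85
def st(l):
    m=monitor.sense();print(l,round(m["clock"],2),np.round(m["position"],4),np.round(m["contact_force"],1),flush=True)
Q=down(p[2],1)
env.reach(wr(p,(0,-5,290)),Q)
env.movel(wr(p,(0,-5,h+r)),.2,guard=10); st('low')
hit=env.movel(wr(p,(0,-100+8+w,h+r)),.08,guard=45); st(('up',hit))
for f in np.arange(.1,1.41,.1):
    if hit: break
    y=-100-r*np.sin(f)+8*np.cos(f)+w; z=h+r*np.cos(f)+8*np.sin(f)
    hit=env.movel(wr(p,(0,y,z)),.08,guard=45); st((round(f,2),hit))
E
python3 lever.py
```

```text
low 8.05 [0.5769 0.0545 0.1957] [-0.1 -1.1  0.5]
('up', False) 9.15 [ 0.5937 -0.0192  0.1958] [-0.6  6.8  5.7]
(np.float64(0.1), False) 9.41 [ 0.5956 -0.0271  0.1963] [-2.2  9.3  6.8]
(np.float64(0.2), False) 9.67 [ 0.5976 -0.0353  0.1962] [-3.   9.5  8.8]
(np.float64(0.3), False) 9.93 [ 0.5996 -0.0437  0.1953] [-1.8  8.8 10.9]
(np.float64(0.4), False) 10.18 [ 0.6017 -0.052   0.1934] [-2.9  8.7 12. ]
(np.float64(0.5), False) 10.44 [ 0.6036 -0.0601  0.1906] [-2.   7.  13.1]
(np.float64(0.6), False) 10.7 [ 0.6055 -0.068   0.187 ] [-1.6  4.2 13.8]
(np.float64(0.7), False) 10.96 [ 0.6072 -0.0754  0.1824] [-1.   3.4 11.5]
(np.float64(0.8), False) 11.22 [ 0.6088 -0.0823  0.1771] [-0.4  1.7 11.5]
(np.float64(0.9), False) 11.47 [ 0.6101 -0.0885  0.1708] [1.4 0.7 8.7]
(np.float64(1.0), False) 11.73 [ 0.6111 -0.094   0.1638] [ 0.7 -0.3  6.3]
(np.float64(1.1), False) 11.99 [ 0.6116 -0.0983  0.156 ] [ 0.5 -1.2  3. ]
(np.float64(1.2), False) 12.25 [ 0.612  -0.1013  0.1478] [-0.6  0.7 -0.7]
(np.float64(1.3), False) 12.51 [ 0.6128 -0.1044  0.1397] [-0.7 -0.6  0.8]
(np.float64(1.4), False) 12.77 [ 0.6138 -0.1071  0.1321] [0.8 0.6 0.7]
```

Run:
```python
from h import *
p=[.5751,.0600,.2270]
hit=env.movel(wr(p,(0,-174,112)),.04,guard=18)
m=monitor.sense();print(hit,m["position"],m["contact_force"])
env.movel(wr(p,(0,-174,200)),.2)
Q=down(p[2],1)
env.reach(wr(p,(0,0,400)),Q)
f=snap("wrist","pics/w2.png");print(monitor.sense()["clock"])
```

```text
True [ 0.61398024 -0.10720574  0.13188158] [-2.31347573  0.2285824   7.62285874]
14.575
```

View pics/w2.png

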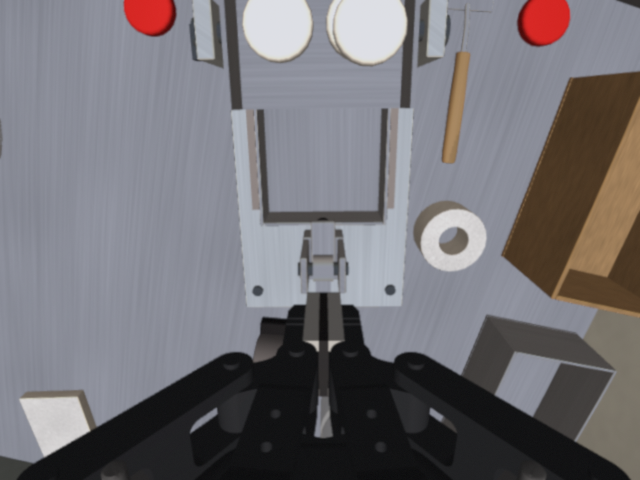

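The lever lies flat under the fingers and the jaw is down on the tray rim at (322,222). All three lids are still in the bucket, at (278,22) and (368,25). The bucket is next.

```bash
cat > bucket.py <<'E'
from h import *
p=[.5751,.0600,.2270];w=11
def st(l):
    m=monitor.sense();print(l,round(m["clock"],2),np.round(m["position"],4),np.round(m["contact_force"],1),flush=True)
Q=down(p[2],1)
env.reach(wr(p,(0,243,340)),Q)
env.movel(wr(p,(0,243,250)),.15,guard=12); st('low')
P=lambda f:wr(p,(0,150+57.5*np.cos(f)-95*np.sin(f)+w,155+57.5*np.sin(f)+95*np.cos(f)))
hit=False;th=np.r_[0:1.26:.125]; done=[]
for f in th:
    hit=env.movel(P(f),.1,guard=30);st((round(f,2),hit))
    if hit: break
    done.append(f)
env.hold(1.0); snap("side","pics/s2.png")
for f in done[::-1][1::2]: env.movel(P(f),.12)
env.movel(wr(p,(0,245,250)),.1); env.movel(wr(p,(0,245,380)),.25)
env.reach(wr(p,(0,-60,420)),Q); st('end')
a=snap("side","pics/s3.png")["frame"]
b=cv2.imread("pics/s2.png");a=cv2.imread("pics/s3.png")
c=np.hstack([x[170:370,210:420] for x in(b,a)]);cv2.imwrite("pics/s23.png",cv2.resize(c,None,fx=1.9,fy=1.9,interpolation=cv2.INTER_CUBIC))
snap("wrist","pics/w3.png")
E
python3 bucket.py
```

```text
low 16.31 [0.521  0.2965 0.2512] [-0.1  0.2 -0.8]
(np.float64(0.0), False) 16.7 [0.5262 0.2725 0.2505] [-0.2  1.1  1.1]
(np.float64(0.12), False) 16.99 [0.5285 0.2617 0.2567] [-0.7  5.3 -1. ]
(np.float64(0.25), False) 17.28 [0.5315 0.2493 0.2618] [-0.7  7.   2.3]
(np.float64(0.38), False) 17.57 [0.5346 0.2362 0.2654] [-2.2  7.3  5.9]
(np.float64(0.5), False) 17.87 [0.538  0.2225 0.2675] [-2.5  6.3 10. ]
(np.float64(0.62), False) 18.16 [0.5414 0.2086 0.2674] [-1.6  4.1 10.3]
(np.float64(0.75), False) 18.45 [0.5446 0.1948 0.265 ] [-0.5  1.2  8.1]
(np.float64(0.88), False) 18.74 [0.5475 0.1816 0.2608] [1.4 0.1 5.5]
(np.float64(1.0), False) 19.03 [0.5503 0.1691 0.2553] [ 0.6 -0.1  5.8]
(np.float64(1.12), False) 19.32 [0.553  0.1574 0.2484] [ 0.  -0.6  6.9]
(np.float64(1.25), False) 19.62 [0.5556 0.1465 0.2403] [-0.2 -0.3  6.5]
end 24.85 [0.5885 0.0027 0.4197] [-0.1 -0.3  0.7]
```

View pics/s23.png

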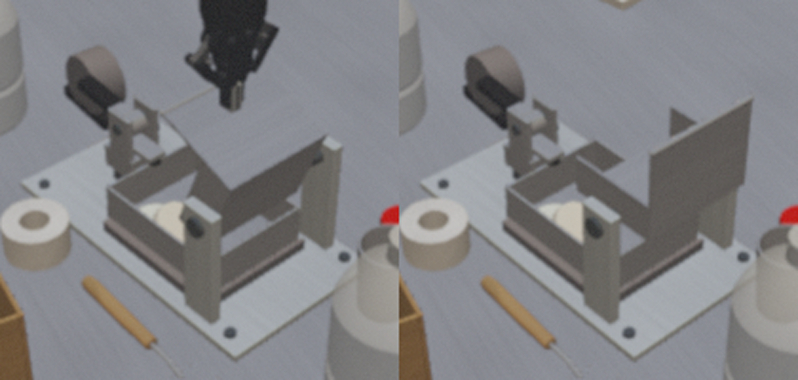

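View pics/w3.png

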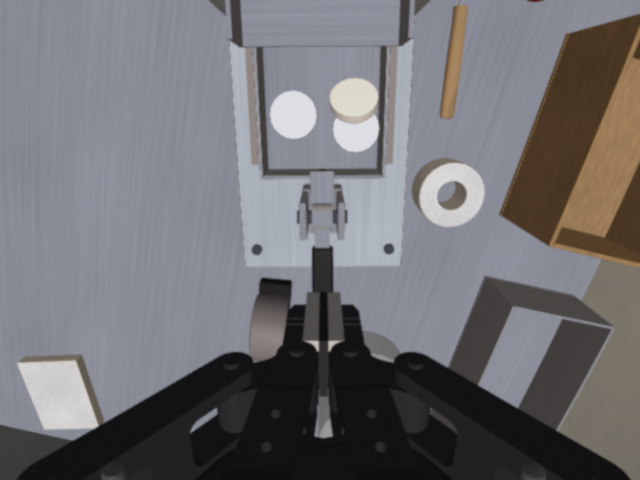

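The lever is closed, at (322,270). All three lids are in the tray, at (293,114), (354,98) and (356,130), with one leaning on another well below the rim. The bucket is upright and the bystanders haven't moved.

```bash
python3 -c "
from h import *
env.hold(0.5); print(job.hand_in())"
```

```text
the job is handed in; nothing more can be done
None
```

I've handed the job in, but it returned no verdict; the last pictures showed the lever snapped closed, all three lids in the tray, the bucket upright and the bystanders where they were.

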